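Turn a microscope stage insert over against the sloped wall

TASK

The stage insert lies face down on the black turn-over block. Without gripping or lifting it, push it by its rear edge against the sloped steel wall until it climbs the wall and is left leaning there with its rear edge down in the groove; then reach over behind the wall and push its raised edge back, so that it tips past upright and falls over onto the block, lying flat with the slide pocket facing up. Leave the other things on the table where they are.

Things in the scene. Friction and masses are not known exactly. Their poses are not given: they have to be found in the camera images.
- insert: stage insert: loose flat aluminium plate, 100 (x) x 84 (y) x 6 mm (z), about 130 g, friction about 0.6; origin at its centre. Starts flat on the block, z axis up, x axis towards the wall within 0.12 rad, front edge 10 to 50 mm short of the wall. Its -z face, hidden at first, has a slide pocket 28 (x) x 68 (y) mm with a dark 20 mm disc in it; the other face is plain. Turned over, its z axis points down
- insert_tail (a point): middle of the insert's rear edge (50 mm along the insert's -x from its centre, mid thickness): the edge to push, which ends up in the groove
- insert_head (a point): middle of the insert's front edge (50 mm along the insert's +x, mid thickness): the edge that climbs the wall. With the rear edge in the groove it stands about 80 mm above the table, 20 to 30 mm beyond the wall's top edge, so it can be pushed from behind at 60 to 75 mm height; it rises to about 107 mm as the insert comes upright over the groove, and past upright it falls by itself
- block: turn-over block fixed to the table: black base with a bent steel wall across it. Origin on the table surface under the toe of the wall, mid width; x level, pointing from the free part of the base to the wall, z up. Base: x -190 to +60 mm, y -75 to +75 mm, top 12 mm above the table; screw heads 3 mm high at its corners
- groove (a point): middle of the groove's floor. The groove runs across the whole base (along the block's y), from x = -16 to 0 mm in the block's frame, its floor 7 mm above the table, 5 mm deep
- wall_top (a point): middle of the wall's top edge. The wall is 110 mm wide (y -55 to +55 mm) and leans away from the insert: in the block's frame its face runs from x 0, height 12 mm, to x 24, height 32, then steeper to this edge at x 38, height 52. Behind it, from x = 43 mm, there is only the low base
- objective_a: bystander, loose: small microscope objective standing upright, steel, 30 mm across and 50 mm high; origin at the centre of its foot
- objective_b: bystander, loose: larger microscope objective standing upright, steel, 34 mm across and 62 mm high; origin at the centre of its foot
- oil_bottle: bystander, loose: small amber dropper bottle with black cap, 28 mm across and 55 mm high; origin at the centre of its underside
- filter_cube: bystander, loose: black filter cube, 38 x 38 x 42 mm with round windows; origin at the centre of its underside
- slide_box: bystander, loose: closed grey plastic slide box, 87 x 102 x 32 mm; origin at the centre of its underside
- driver: bystander, loose: screwdriver lying on its side, 160 mm long; origin at the point under the middle of its length
- dish: bystander, loose: clear shallow dish, 60 mm across and 14 mm high; origin at the centre of its underside

How it is judged:
By the outcome, as a careful person would: the job done as asked, in the order asked, and still so for the second after the job is handed in, with the robot touching nothing.
It also fails if it takes over 58 s, if anything falls off the work surface, if the arm or the gripper's body presses on something with over 40 N, if the wrist force passes 120 N, or if a joint passes its speed limit or range.

ROBOT

A 6-joint arm with a two-finger parallel gripper is mounted at the origin on the work surface. World frame = base frame: x ahead of the robot, y to its left, z up, the work surface at z = 0. Lengths are in m, angles in rad, forces in N, time in s.
With the tool pointing down it reaches from about 0.2 to 0.875 m from the base axis. Payload 3.4 kg.
Tool frame: the origin (TCP) lies at the centre of the arm's flange, where the gripper is bolted on; the fingertips stand 199 mm ahead of it and the grasp point (between the pads) lies 180 mm ahead of it; z points along the fingers, y is the direction in which the jaws open and shut (so a half turn about z gives the same grasp; the last joint's range is limited). The gripper opens to 94 mm and grips with 3 to 60 N. Pads are 16 mm wide; open, the fingers measure 119 mm over their backs; the gripper's body (75 mm by 177 mm) begins 78 mm behind the grasp point.
Start: joints at [1.077, 0.276, 1.505, -0, 1.361, -0.121], TCP at [0.209, 0.536, 0.405] pointing down, gripper open.
Joint ranges: [-2.89, 2.89], [-0.75, 2.08], [0.22, 2.7], [-1.18, 4.32], [0.11, 2.71], [-2.7, 2.7]. Speed limits (rad/s): [2.57, 2.57, 3.14, 3.14, 3.14, 3.14].

INTERFACE

Orientations are given as [roll, pitch, yaw] about the fixed x, y, z axes, in that order (R = Rz(yaw) Ry(pitch) Rx(roll)).
In Python, from station import status, viewer, order, recognise gives the robot as it stands.
- The arm moves only by the tool jog_arm, never from a script. Its argument "motion" is text: rows parted by semicolons, each of 5 numbers parted by spaces: the shift along the tool's x, y, z in m, then the turn about the tool's z in rad, then the gripper command: -1 is fully open, 1 is shut, values between are in proportion. A call has 1 to 8 rows; each row shifts and turns the commanded pose from where the row before left it, along the tool's axes as they then stand; what a row does not reach is not made up. A row lasts 1/8 s, in which the tool goes at most 62.5 mm and 10.7 degrees, less where a joint would pass 70% of its speed; a pose out of reach is approached as far as the arm can. A call is refused whole if a number of a shift passes 0.0625 or a number of a turn 0.188, either way. A call with a gripper value outside its range is refused whole. The fingers move at their own pace and stop on an object; "squeeze" is the grip in N (left out, the last holds). Time passes only in rows, so rows that do not move let the fingers close. It gives the time, the measured TCP pose, the force and the opening at its end, in the units of the state.
- status.observe(): the state, without advancing time (a new reading comes with each control period).
- viewer.grab_frame(name): name is "scene" or "top" or "wrist"; returns a dict with "pixels" (400x640x3 uint8, red, green, blue), "z_map" (400x640 float32, m along the optical axis (not along the pixel's ray), 0 where there is no reading), "vertical_fov" (degrees; the focal length in pixels is half the picture's height over the tangent of half this angle, whatever the lens; pixels are square), "cx", "cy" (the principal point, pixels), "k1" (the pictures are not rectified: a ray, as slopes to the right and down, at radius r is drawn at 1 + k1 r^2 times it, then the intrinsics apply), "R" (3x3) and "t" (3): a world point X has camera coordinates R X + t; the wrist camera has in their place "tool_from_camera" (4x4, takes a point from camera to tool coordinates, whose origin is the TCP and whose axes are the flange's). Camera axes: x right, y down, z forward; pixel columns grow to the right and rows downward; lengths in m; the calibration is good to about 2 mm. A picture is of the moment at which its call begins: read the wrist's pose just before it.
- order.close_job(): hands the job in, once; it reports no verdict.
Trained networks look in the newest picture that a camera, given by its name, has taken for a name from the list of things; names that differ only in an ending like _2 or _b are one class to them, and where a whole thing is asked for, a point or a joint stands for the part that bears it (a point fixed in the world has none). Each returns a list of dicts, best first, with "p" (0 to 1); they miss things now and then, are a little off and sometimes report something else, mostly with a low value. They report only what shows in the picture. A call takes as long as a camera call.
- recognise(camera, name): "box" ([left, top, width, height] in pixels, round what is visible of it).
The state is a dict: "t": time; "joint_pos": joint angles; "qd": joint speeds; "joint_efforts": joint torques, N m; "tool_pos": TCP position; "tool_rot": TCP orientation; "ft_force": force on the tool from outside, world axes, zero at the start; "wrist_torque": the same for the moment, N m; "opening": finger opening in m.
Only numpy, scipy, OpenCV 4.12 (cv2) and the standard library are available. Lean on these libraries where they do the work, as an engineer would, in place of code of your own. Each camera call takes 0.05 s, during which the arm holds its last target. There are 200 camera calls.

## Working session

There is one attempt and no reset: what is moved stays moved. The work goes in short steps, Python scripts to look and compute and a tool call to move; the robot and the scene stay as the last step left them, time stands still between calls to the robot, and variables do not carry over. Pictures are saved under pics/ and viewed, about 8 in all and at most 12, crops included, and the job is handed in when it is done.

Besides the shell and the picture viewer there is one more tool, called after "Request:" as a command line: name --argument value ..., lists and objects as JSON in quotes. jog_arm: Moves the arm, as the interface text tells. Its arguments: {"type":"object","properties":{"motion":{"type":"string"},"squeeze":{"type":"number"}},"required":["motion"]}

```bash
ls; mkdir -p pics; cat > h.py <<'E'
import numpy as np, cv2
from station import status, viewer, order, recognise
def Rrpy(r):
    from scipy.spatial.transform import Rotation as Ro
    return Ro.from_euler('xyz', r).as_matrix()
def grab(n):
    s=status.observe(); f=viewer.grab_frame(n); f['s']=s
    if n=='wrist':
        T=np.eye(4);T[:3,:3]=Rrpy(s['tool_rot']);T[:3,3]=s['tool_pos']
        W=T@np.array(f['tool_from_camera']); f['Rwc'],f['twc']=W[:3,:3],W[:3,3]
    else:
        R=np.array(f['R']); f['Rwc']=R.T; f['twc']=-R.T@np.array(f['t'])
    fl=200/np.tan(np.radians(f['vertical_fov'])/2); f['f']=fl
    f['K']=np.array([[fl,0,f['cx']],[0,fl,f['cy']],[0,0,1]]); f['D']=np.array([f['k1'],0,0,0,0.])
    return f
def cloud(f):
    u,v=np.meshgrid(np.arange(640.),np.arange(400.))
    p=cv2.undistortPoints(np.stack([u,v],-1).reshape(-1,1,2),f['K'],f['D']).reshape(400,640,2)
    z=np.array(f['z_map'],float)
    P=np.dstack([p*z[...,None],z])
    W=P@f['Rwc'].T+f['twc']; W[z==0]=np.nan
    return W
def onplane(f,uv,z):
    p=cv2.undistortPoints(np.array(uv,float).reshape(-1,1,2),f['K'],f['D']).reshape(-1,2)
    d=np.c_[p,np.ones(len(p))]@f['Rwc'].T
    return f['twc']+d*((z-f['twc'][2])/d[:,2])[:,None]
def save(f,n): cv2.imwrite('pics/'+n,np.array(f['pixels'])[...,::-1])
E
python3 - <<'E'
from h import *
np.set_printoptions(precision=4,suppress=True)
print(status.observe())
f=grab('top');save(f,'top0.png');W=cloud(f);np.save('top0.npy',W);print(f['twc'],f['f'])
for n in ['insert','block','wall_top','objective_a','oil_bottle','filter_cube','slide_box','driver','dish']:
    for r in recognise('top',n)[:2]:
        l,t,w,h=r['box'];c=W[int(min(399,t+h/2)),int(min(639,l+w/2))];print(n,r['p'],np.round(r['box']),c)
g=grab('scene');save(g,'scene0.png')
E
```

```text
pics
{'t': 0.0, 'joint_pos': array([ 1.077 ,  0.2766,  1.5061, -0.    ,  1.3607, -0.121 ]), 'qd': array([-0.0002,  0.0017, -0.0007,  0.0007, -0.0011, -0.0012]), 'joint_efforts': array([  0.0019, -40.4596, -23.7231,   0.0705,   0.0344,  -0.0001]), 'tool_pos': array([0.2093, 0.5353, 0.4038]), 'tool_rot': array([-3.1398, -0.0002,  2.7688]), 'ft_force': array([-0.1601,  0.171 , -0.3235]), 'wrist_torque': array([ 0.0206, -0.0075, -0.029 ]), 'opening': 0.09424356532061577}
[0.3664 0.0421 1.5567] 487.04353943798793
insert 0.66 [323. 193.  26.  31.] [0.5649 0.0034 0.0179]
block 0.92 [296. 180.  81.  54.] [0.569  0.0032 0.0112]
block 0.38 [433. 228.  34.  29.] [ 0.4501 -0.351   0.0289]
wall_top 0.62 [297. 183.  78.  53.] [0.5622 0.0034 0.0138]
objective_a 0.55 [314. 165.   6.   8.] [0.6851 0.0619 0.0529]
objective_a 0.46 [287. 243.  10.   8.] [0.441  0.1449 0.0573]
oil_bottle 0.56 [320. 251.  11.   3.] [0.4244 0.0406 0.051 ]
filter_cube 0.64 [280. 159.  14.  16.] [0.6954 0.1572 0.042 ]
slide_box 0.7 [432. 229.  35.  26.] [ 0.4533 -0.3514  0.0277]
driver 0.49 [181. 204.  12.  47.] [0.5102 0.482  0.0236]
dish 0.53 [437. 171.  17.  13.] [ 0.6641 -0.3554 -0.    ]
```

```bash
python3 - <<'E'
import cv2,numpy as np
t=cv2.imread('pics/top0.png')[140:280,240:420];t=cv2.resize(t,(771,600),interpolation=cv2.INTER_CUBIC);cv2.imwrite('pics/topc.png',t)
E
```

```text
(no output)
```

View pics/topc.png

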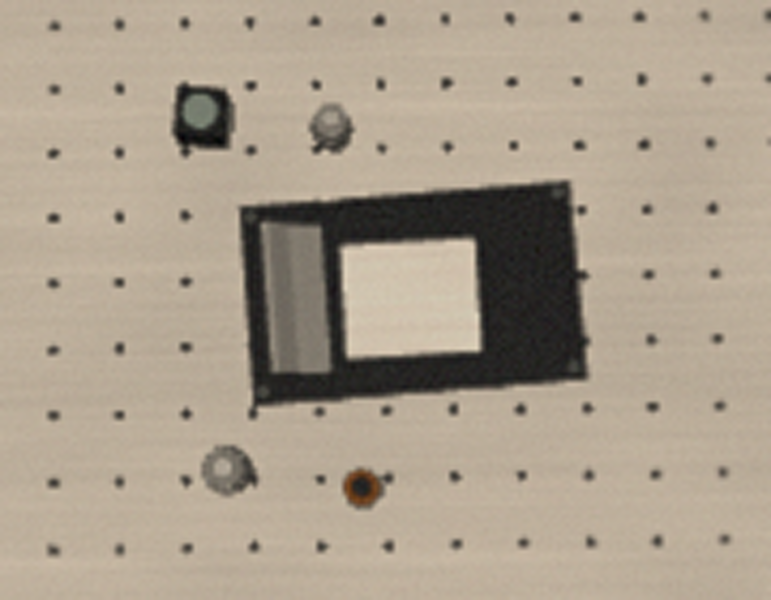

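View pics/scene0.png

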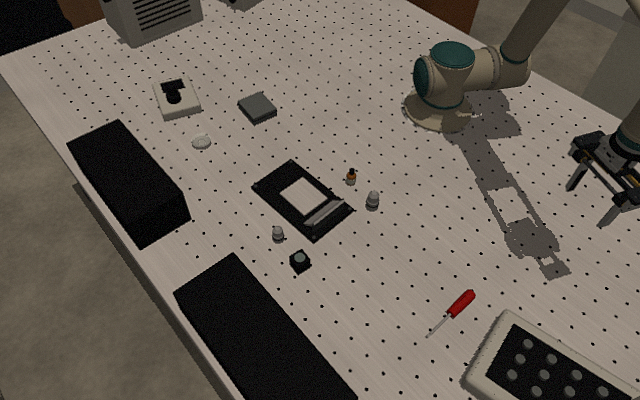

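Top crop: the block's wall is on the left (world +y), at crop x 262–330. The insert is the white plate at crop (339–482, 237–360). The objectives, bottle and cube stand at the sides, and nothing is close behind the wall except the cube, off to one side. Next I measure it.

```bash
cat >> h.py <<'E'
def rectfit(img,W,zlo,zhi,L,l,zplane,f,mask):
    m=cv2.morphologyEx(mask.astype(np.uint8),cv2.MORPH_OPEN,np.ones((3,3)))
    n,lab,st,_=cv2.connectedComponentsWithStats(m); k=1+np.argmax(st[1:,4])
    c=max(cv2.findContours((lab==k).astype(np.uint8),0,1)[0],key=len).reshape(-1,2)
    P=onplane(f,c,zplane)[:,:2].astype(np.float32)
    return cv2.minAreaRect(P*1000)
E
python3 - <<'E'
from h import *
np.set_printoptions(precision=4,suppress=True)
f=grab('top')
c=np.array([(240,207),(569,182),(587,377),(256,404)])+.5
B=onplane(f,c/(771/180)-.5+[240,140],.012)[:,:2]
i=np.array([(339,244),(474,237),(482,351),(346,360)])+.5
I=onplane(f,i/(771/180)-.5+[240,140],.018)[:,:2]
for n,Q in(('B',B),('I',I)):
    print(n,Q.tolist(),'sides',[np.linalg.norm(Q[k]-Q[k-1]) for k in range(4)],'ctr',Q.mean(0),'yaw',np.arctan2(*((Q[0]+Q[3]-Q[1]-Q[2])[::-1])))
y=np.arctan2(*((B[0]+B[3]-B[1]-B[2])[::-1]));ex=np.array([np.cos(y),np.sin(y)]);ey=np.array([-ex[1],ex[0]])
o=B.mean(0)+.065*ex
print('origin',o,'yaw',y)
for nm,p in(('tail',(I[1]+I[2])/2),('head',(I[0]+I[3])/2)):print(nm,p,(p-o)@ex,(p-o)@ey)
w=viewer.grab_frame('wrist');print(w['tool_from_camera'])
E
```

```text
B [[0.6326797290760073, 0.1318923970367653], [0.6481114767219661, -0.11579921828532472], [0.5007527433240274, -0.1251175961353875], [0.48432978173958546, 0.12105675374894709]] sides [np.float64(0.1487451445936303), np.float64(0.24817186612562428), np.float64(0.14765306794781244), np.float64(0.24672155197343187)] ctr [0.5665 0.003 ] yaw 1.6352078188085768
I [[0.6025305149509829, 0.057835220720484845], [0.6063275058258466, -0.0430013364555561], [0.5207583493214576, -0.04708165756438606], [0.5155605759337656, 0.05379727259212819]] sides [np.float64(0.08706362798405423), np.float64(0.10090801951688862), np.float64(0.08566638526997496), np.float64(0.10101274868902776)] ctr [0.5613 0.0054] yaw 1.6153581489471673
origin [0.5623 0.0679] yaw 1.6352078188085768
tail [ 0.5635 -0.045 ] -0.11276163465893216 0.006012244093838074
head [0.559  0.0558] -0.011823557176451857 0.004008393393785813
[[-0.0003 -0.9582 -0.2859  0.0831]
 [ 1.     -0.0003 -0.0001 -0.0007]
 [ 0.0001 -0.2859  0.9582  0.0199]
 [ 0.      0.      0.      1.    ]]
```

Request:
jog_arm --motion "0 0 0 0.162 0;0 0 0 0.162 0;0 0 0 0.162 0;0 0 0 0.162 0;0 0 0 0.162 0;0 0 0 0.162 0;0 0 0 0.162 0;0 0 0 0 0" --squeeze 20

```text
t: 1.65
tool_pos: [0.2094, 0.5355, 0.4047]
tool_rot: [3.142, -0.0, 1.637]
ft_force: [0.6, -0.3, -0.5]
opening: 0.0472
```

Request:
jog_arm --motion "-0.0393 0.0198 0.0044 0 0;-0.0393 0.0198 0.0044 0 0;-0.0393 0.0198 0.0044 0 0;-0.0393 0.0198 0.0044 0 0;-0.0393 0.0198 0.0044 0 0;-0.0393 0.0198 0.0044 0 0;-0.0393 0.0198 0.0044 0 0;-0.0393 0.0198 0.0044 0 0"

```text
t: 2.65
tool_pos: [0.3882, 0.2306, 0.3696]
tool_rot: [3.141, -0.0, 1.638]
ft_force: [1.1, -0.4, -0.2]
opening: 0.0468
```

Request:
jog_arm --motion "-0.0393 0.0198 0.0044 0 0;-0.0393 0.0198 0.0044 0 0;-0.0393 0.0198 0.0044 0 0;-0.0393 0.0198 0.0044 0 0;-0.0393 0.0198 0.0044 0 0;-0.0393 0.0198 0.0044 0 0;-0.0393 0.0198 0.0044 0 0;0 0 0 0 0"

```text
t: 3.65
tool_pos: [0.545, -0.0362, 0.3382]
tool_rot: [3.141, 0.001, 1.634]
ft_force: [-1.0, 0.9, -0.3]
opening: 0.0469
```

```bash
python3 - <<'E'
from h import *
f=grab('wrist');save(f,'w1.png');print(f['s']['tool_pos'],f['twc']);np.savez('w1.npz',W=cloud(f))
E
```

```text
[ 0.54495983 -0.03620028  0.33815421] [0.53999831 0.046431   0.31822678]
```

View pics/w1.png

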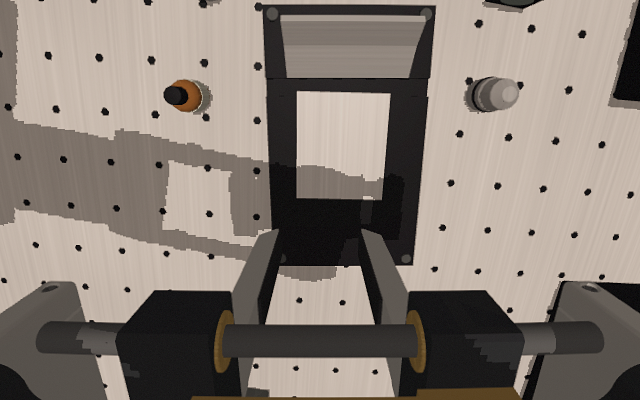

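The wrist view shows the insert with corners at (297,91), (390,94), (383,199) and (297,198). The fold of the wall is at the top, and the finger gap is centred close to the plate.

```bash
python3 - <<'E'
from h import *
np.set_printoptions(precision=4,suppress=True)
f=grab('wrist')
I=onplane(f,[(297,91),(390,94),(383,199),(297,198)],.018)[:,:2]
T=onplane(f,[(268,78),(430,78)],.012)[:,:2]
B=onplane(f,[(264,6),(436,6),(412,265)],.012)[:,:2]
y=1.6352;ex=np.array([np.cos(y),np.sin(y)]);ey=np.array([-ex[1],ex[0]]);o=np.array([.5623,.0679])
loc=lambda Q:np.c_[(Q-o)@ex,(Q-o)@ey]
print('insert',loc(I));print('toe line/groove',loc(T));print('base',loc(B));print('tcp',loc(f['s']['tool_pos'][None,:2]))
E
```

```text
insert [[-0.0101  0.045 ]
 [-0.0126 -0.0386]
 [-0.1116 -0.0376]
 [-0.1105  0.0471]]
toe line/groove [[ 0.0015  0.0716]
 [ 0.0017 -0.0756]]
base [[ 0.0606  0.0726]
 [ 0.061  -0.0758]
 [-0.1877 -0.0745]]
tcp [[-0.1013  0.0249]]
```

Request:
jog_arm --motion "-0.0195 0.0105 0 0 0;-0.0195 0.0105 0 0 0;0 0 0 0 0;0 0 0.04 0 0;0 0 0.04 0 0;0 0 0.0435 0 0;0 0 0 0 0;0 0 0 0 0"

```text
t: 4.75
tool_pos: [0.5669, -0.0712, 0.2152]
tool_rot: [-3.141, -0.001, 1.635]
ft_force: [-0.2, 0.4, -0.1]
opening: 0.0466
```

Request:
jog_arm --motion "0.01 0 0.0007 0 0;0.008 0 0 0 0;0.008 0 0 0 0;0.008 0 0 0 0;0.008 0 0 0 0;0.008 0 0 0 0;0.008 0 0 0 0;0.008 0 0 0 0"

```text
t: 5.75
tool_pos: [0.5628, -0.0052, 0.2145]
tool_rot: [3.141, 0.0, 1.635]
ft_force: [1.0, -2.6, 1.2]
opening: 0.0467
```

Request:
jog_arm --motion "0.006 0 0 0 0;0.006 0 0 0 0;0.006 0 0 0 0;0.006 0 0 0 0;0.006 0 0 0 0;0.006 0 0 0 0;0.004 0 0 0 0;0 0 0 0 0"

```text
t: 6.75
tool_pos: [0.5602, 0.0349, 0.2145]
tool_rot: [3.142, -0.0, 1.635]
ft_force: [-0.1, 0.2, -0.9]
opening: 0.0474
```

```bash
cat > look.py <<'E'
from h import *
import sys
np.set_printoptions(precision=4,suppress=True)
f=grab('wrist');save(f,sys.argv[1]);W=cloud(f);s=f['s']
y=1.6352;ex=np.array([np.cos(y),np.sin(y)]);ey=np.array([-ex[1],ex[0]]);o=np.array([.5623,.0679])
print('tcp',(s['tool_pos'][:2]-o)@ex,(s['tool_pos'][:2]-o)@ey,s['tool_pos'][2],s['ft_force'])
X=(W[...,:2]-o)@ex;Y=(W[...,:2]-o)@ey;Z=W[...,2]
for yb in (-.02,.004,.03):
    m=(abs(Y-yb)<.003)&np.isfinite(Z)
    r=[]
    for xb in np.arange(-.12,.09,.01):
        k=m&(abs(X-xb)<.003)
        r.append((round(xb*1000),round(float(np.median(Z[k]))*1000) if k.any() else None))
    print(yb,r)
E
python3 look.py w2.png
```

```text
tcp -0.032830355416925486 0.004239911617782322 0.21450780898622218 [-0.0938  0.1956 -0.862 ]
-0.02 [(-120, None), (-110, None), (-100, None), (-90, 12), (-80, 12), (-70, 12), (-60, 12), (-50, 12), (-40, 79), (-30, 85), (-20, 126), (-10, 132), (0, 128), (10, 40), (20, 47), (30, 54), (40, 61), (50, 68), (60, 72), (70, 0), (80, 0)]
0.004 [(-120, None), (-110, None), (-100, None), (-90, 12), (-80, 12), (-70, 12), (-60, 12), (-50, 12), (-40, 12), (-30, 12), (-20, 20), (-10, 130), (0, 33), (10, 40), (20, 47), (30, 54), (40, 61), (50, 67), (60, 72), (70, 0), (80, 0)]
0.03 [(-120, None), (-110, None), (-100, None), (-90, 12), (-80, 12), (-70, 12), (-60, 12), (-50, 12), (-40, 83), (-30, 86), (-20, 128), (-10, 135), (0, 129), (10, 40), (20, 47), (30, 54), (40, 61), (50, 67), (60, 72), (70, 0), (80, 0)]
```

View pics/w2.png

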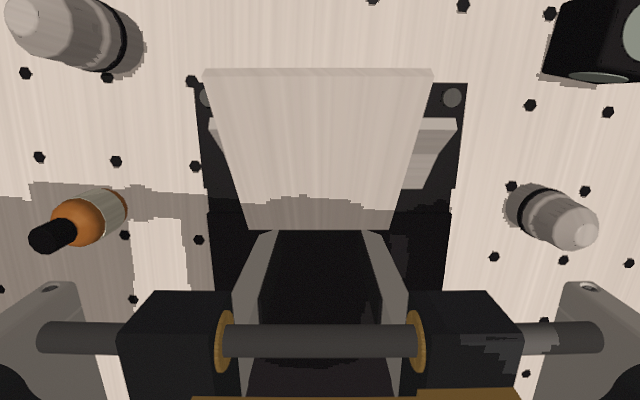

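The plate has climbed the wall square-on (slope 35°), and its tail at about x −23 mm is still on the base. I push a few mm more so it drops into the groove.

Request:
jog_arm --motion "0.003 0 0 0 0;0.003 0 0 0 0;0.003 0 0 0 0;0.002 0 0 0 0;0.001 0 0 0 0;0 0 0 0 0"

```text
t: 7.55
tool_pos: [0.5595, 0.0465, 0.2145]
tool_rot: [3.141, -0.0, 1.635]
ft_force: [0.8, 0.7, 0.5]
opening: 0.0468
```

```bash
python3 look.py w3.png|cut -c1-400
```

```text
tcp -0.02114722640765111 0.00420874508621534 0.21449966935317583 [0.7504 0.7028 0.506 ]
-0.02 [(-120, 12), (-110, 12), (-100, None), (-90, None), (-80, 12), (-70, 12), (-60, 12), (-50, 12), (-40, 12), (-30, 99), (-20, 85), (-10, 91), (0, 134), (10, 129), (20, 44), (30, 53), (40, 62), (50, 70), (60, 77), (70, 0), (80, 0)]
0.004 [(-120, 12), (-110, 13), (-100, None), (-90, None), (-80, 12), (-70, 12), (-60, 12), (-50, 12), (-40, 12), (-30, 12), (-20, 12), (-10, 18), (0, 130), (10, 35), (20, 44), (30, 53), (40, 62), (50, 70), (60, 77), (70, 0), (80, 0)]
0.03 [(-120, 12), (-110, 12), (-100, None), (-90, None), (-80, 12), (-70, 12), (-60, 12), (-50, 12), (-40, 12), (-30, 102), (-20, 85), (-10, 84), (0, 136), (10, 130), (20, 44), (30, 53), (40, 62), (50, 70), (60, 77), (70, 0), (80, 0)]
```

Request:
jog_arm --motion "-0.005 0 0 0 0;-0.02 0 0 0 0;-0.03 0 -0.02 0 0;0 0 -0.06 0 0;0 0 -0.06 0 0;0 0 -0.04 0 0;0 0 0 0 0;0 0 0 0 0"

```text
t: 8.6
tool_pos: [0.5625, -0.0093, 0.3935]
tool_rot: [-3.14, -0.0, 1.634]
ft_force: [-0.7, 0.2, -0.1]
opening: 0.047
```

```bash
python3 look.py w4.png
```

```text
tcp -0.07703125513738093 0.004763558633549932 0.39351532646136655 [-0.7443  0.1831 -0.1149]
-0.02 [(-120, 12), (-110, 12), (-100, 12), (-90, 283), (-80, 263), (-70, 258), (-60, 315), (-50, 310), (-40, 12), (-30, 12), (-20, 12), (-10, 18), (0, 26), (10, 35), (20, 44), (30, 53), (40, 62), (50, 70), (60, 77), (70, None), (80, 0)]
0.004 [(-120, 12), (-110, 12), (-100, 12), (-90, 12), (-80, 12), (-70, 12), (-60, 318), (-50, 308), (-40, 12), (-30, 12), (-20, 12), (-10, 17), (0, 26), (10, 35), (20, 45), (30, 53), (40, 62), (50, 70), (60, 77), (70, None), (80, 0)]
0.03 [(-120, 12), (-110, 12), (-100, 12), (-90, 282), (-80, 263), (-70, 258), (-60, 315), (-50, 311), (-40, 12), (-30, 12), (-20, 12), (-10, 17), (0, 26), (10, 35), (20, 44), (30, 53), (40, 62), (50, 70), (60, 77), (70, None), (80, 0)]
```

View pics/w4.png

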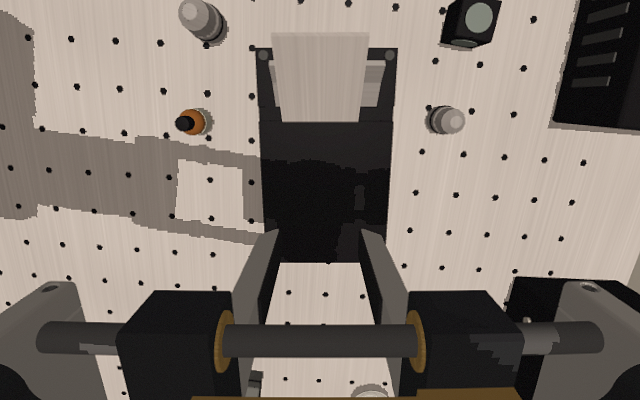

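The insert leans stably, square on the wall with its tail in the groove at pixel row 122. Next the hand goes over and down behind the wall.

Request:
jog_arm --motion "0.0455 0 0 0 0;0.0455 0 0 0 0;0.0455 0 0 0 0;0.0455 0 0 0 0;0 0 0 0 0;0 0 0.045 0 0;0 0 0.045 0 0;0 0 0.0385 0 0"

```text
t: 9.65
tool_pos: [0.5506, 0.1717, 0.2631]
tool_rot: [-3.138, 0.001, 1.634]
ft_force: [0.9, -0.3, 0.6]
opening: 0.047
```

Request:
jog_arm --motion "0 0 0 0 0;-0.008 0 0 0 0;-0.008 0 0 0 0;-0.008 0 0 0 0;-0.008 0 0 0 0;-0.008 0 0 0 0;0 0 0 0 0"

```text
t: 10.52
tool_pos: [0.5541, 0.1359, 0.2685]
tool_rot: [3.138, -0.01, 1.631]
ft_force: [-3.0, 12.8, 8.7]
opening: 0.0471
```

```bash
python3 look.py w5.png; python3 -c "
from h import *
f=grab('scene');save(f,'s5.png');i=cv2.imread('pics/s5.png')[130:280,210:410];cv2.imwrite('pics/s5c.png',cv2.resize(i,(800,600),interpolation=2))"
```

```text
tcp 0.06843740791216861 0.0038222657275187866 0.26848502205961045 [-3.0212 12.794   8.7276]
-0.02 [(-120, 12), (-110, 12), (-100, 12), (-90, 12), (-80, 12), (-70, 13), (-60, None), (-50, None), (-40, None), (-30, 12), (-20, 12), (-10, 18), (0, 28), (10, 37), (20, 46), (30, 56), (40, 27), (50, 13), (60, 111), (70, 139), (80, 140)]
0.004 [(-120, 11), (-110, 12), (-100, 12), (-90, 12), (-80, 12), (-70, 13), (-60, None), (-50, None), (-40, None), (-30, 12), (-20, 12), (-10, 19), (0, 28), (10, 36), (20, 46), (30, 56), (40, 27), (50, 13), (60, 75), (70, 0), (80, 0)]
0.03 [(-120, 11), (-110, 12), (-100, 12), (-90, 12), (-80, 12), (-70, 12), (-60, None), (-50, None), (-40, None), (-30, 12), (-20, 12), (-10, 19), (0, 28), (10, 37), (20, 46), (30, 56), (40, 25), (50, 12), (60, 156), (70, 166), (80, 133)]
```

View pics/s5c.png

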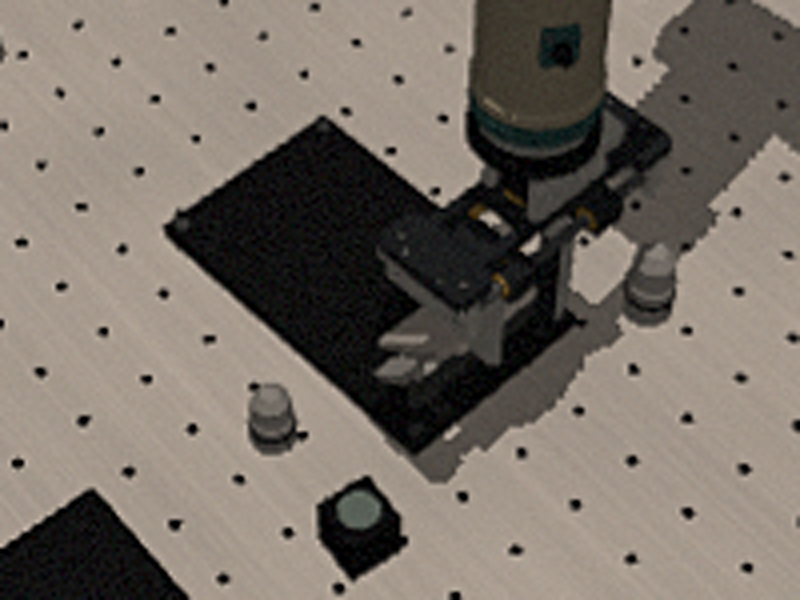

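The finger bears on the plate's lower head corner, and friction is resisting with 13 N. The plate has only risen a little. I'll follow the corner's arc, moving up and back together, so friction helps.

Request:
jog_arm --motion "0 0 -0.006 0 0;-0.002 0 -0.006 0 0;-0.006 0 -0.006 0 0;-0.006 0 -0.005 0 0;0 0 0 0 0"

```text
t: 11.25
tool_pos: [0.5549, 0.1184, 0.2893]
tool_rot: [3.141, 0.0, 1.634]
ft_force: [-0.1, 0.3, -0.1]
opening: 0.047
```

```bash
python3 look.py w6.png
```

```text
tcp 0.050900418170114835 0.004108679152751334 0.2892601342869682 [-0.1087  0.3413 -0.1159]
-0.02 [(-120, 12), (-110, 13), (-100, None), (-90, None), (-80, None), (-70, 12), (-60, 12), (-50, 12), (-40, 12), (-30, 12), (-20, 12), (-10, None), (0, 13), (10, 20), (20, 29), (30, 40), (40, 52), (50, 159), (60, 154), (70, 211), (80, 204)]
0.004 [(-120, 12), (-110, 12), (-100, None), (-90, None), (-80, None), (-70, 12), (-60, 12), (-50, 12), (-40, 12), (-30, 12), (-20, 12), (-10, None), (0, 13), (10, 20), (20, 28), (30, 40), (40, 49), (50, 12), (60, 7), (70, 205), (80, 202)]
0.03 [(-120, 12), (-110, 13), (-100, None), (-90, None), (-80, None), (-70, 12), (-60, 12), (-50, 12), (-40, 12), (-30, 12), (-20, 12), (-10, None), (0, 13), (10, 20), (20, 29), (30, 40), (40, 51), (50, 159), (60, 152), (70, 211), (80, 207)]
```

View pics/w6.png

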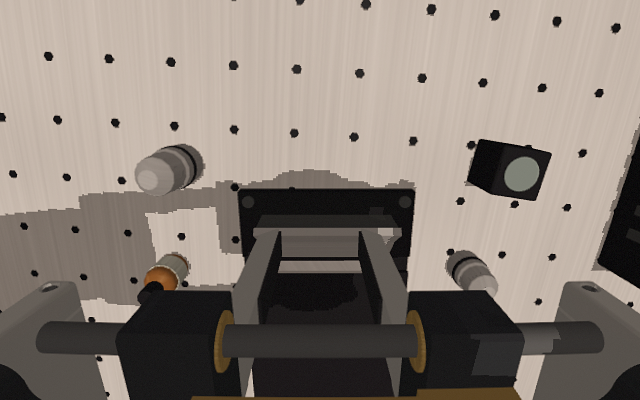

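The wall is bare. A light strip between the fingers at rows 261–272 may be the plate, standing or flat. I check the depth there and the scene camera.

```bash
python3 - <<'E'
from h import *
np.set_printoptions(precision=4,suppress=True)
y=1.6352;ex=np.array([np.cos(y),np.sin(y)]);ey=np.array([-ex[1],ex[0]]);o=np.array([.5623,.0679])
f=grab('wrist');W=cloud(f)
for r in range(225,320,5):
    w=W[r,320];print(r,(w[:2]-o)@ex,(w[:2]-o)@ey,w[2])
f=grab('scene');save(f,'s6.png');i=cv2.imread('pics/s6.png')[150:255,240:380];cv2.imwrite('pics/s6c.png',cv2.resize(i,(800,600),interpolation=2))
E
```

```text
225 0.040288328690484695 0.0035717538276331113 0.03569526206224616
230 0.041748777911760404 0.0035891751849222893 0.049262488044040875
235 0.038419776884588794 0.0035952358927175535 0.05085449618614962
240 0.028518519116381813 0.0035885132206802213 0.038006141239621344
245 0.0196695322260117 0.0035852374066308143 0.02847117702592422
250 0.011266411271611144 0.003583865361572633 0.02065886491177446
255 0.0035995491417880384 0.0035846077550274803 0.014955964902201246
260 -0.0051277962216148346 0.0035844681386588634 0.007768631949066629
265 0.038631037410708675 0.0036588358984134886 0.09630431100595202
270 0.036097146320084095 0.0036638529249826855 0.09782903486362238
275 -0.018099998344288232 0.0036050837432665545 0.011957970762107806
280 -0.02282918353567192 0.003611474423436423 0.012694117388910131
285 -0.028764651759208965 0.003616614146403256 0.01156571335175377
290 -0.03355659837433584 0.003623129269841658 0.012351690859699893
295 -0.03933565414226361 0.0036287606271277945 0.011713227814752869
300 -0.04459531879289456 0.0036350207554182857 0.011950610803439898
305 -0.04987537535345309 0.0036413596371547316 0.012234013150569267
310 -0.055709348785647005 0.0036473651501626137 0.011837484431440837
315 -0.0615974125115552 0.003653476895355825 0.011479770484129181
```

View pics/s6c.png

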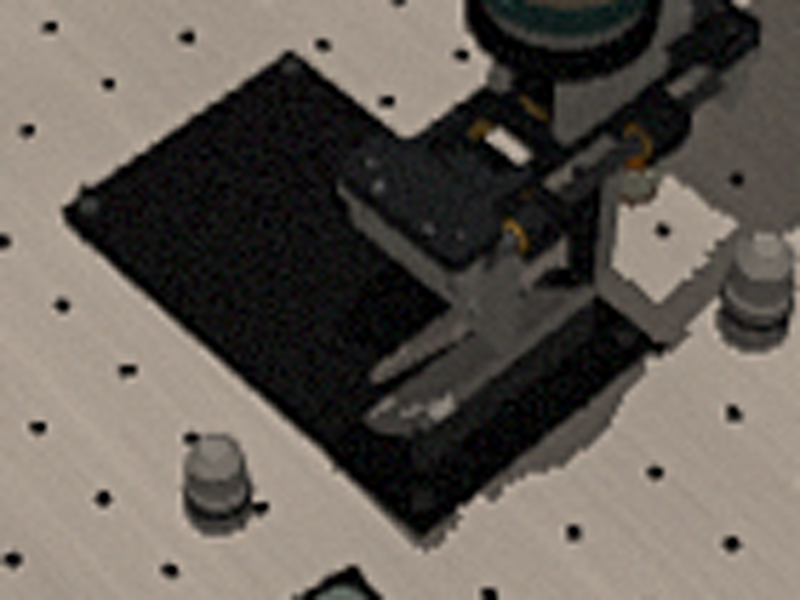

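The plate is already at about 60°, with its head edge at x 37 mm, z 97 mm, and it rests on the fingers. I push on past upright.

Request:
jog_arm --motion "-0.008 0 0 0 0;-0.008 0 0 0 0;-0.008 0 0 0 0;-0.008 0 0 0 0;-0.006 0 0 0 0;-0.006 0 0 0 0;-0.006 0 0 0 0;-0.004 0 0 0 0"

```text
t: 12.4
tool_pos: [0.5583, 0.065, 0.2889]
tool_rot: [3.142, -0.0, 1.635]
ft_force: [0.2, -0.8, -1.3]
opening: 0.0472
```

Request:
jog_arm --motion "-0.004 0 0 0 0;-0.004 0 0 0 0;-0.004 0 0 0 0;-0.003 0 0 0 0;0 0 0 0 0;0 0 0 0 0"

```text
t: 13.15
tool_pos: [0.5592, 0.0504, 0.2889]
tool_rot: [3.142, -0.0, 1.635]
ft_force: [0.0, -0.7, 0.3]
opening: 0.0471
```

```bash
python3 look.py w7.png
```

```text
tcp -0.01721518285634383 0.004220503299870157 0.288948720330357 [ 0.0085 -0.6926  0.3265]
-0.02 [(-120, 18), (-110, 18), (-100, 18), (-90, 18), (-80, 15), (-70, 15), (-60, 15), (-50, 18), (-40, 18), (-30, 19), (-20, 155), (-10, 153), (0, 211), (10, 205), (20, 29), (30, 40), (40, 50), (50, 12), (60, 11), (70, 0), (80, 0)]
0.004 [(-120, 18), (-110, 18), (-100, 18), (-90, 18), (-80, 16), (-70, 15), (-60, 15), (-50, 18), (-40, 18), (-30, 18), (-20, 13), (-10, 7), (0, 213), (10, 203), (20, 29), (30, 40), (40, 50), (50, 12), (60, 11), (70, 0), (80, 0)]
0.03 [(-120, 18), (-110, 18), (-100, 18), (-90, 18), (-80, 15), (-70, 15), (-60, 15), (-50, 18), (-40, 18), (-30, 18), (-20, 156), (-10, 152), (0, 211), (10, 207), (20, 29), (30, 40), (40, 50), (50, 12), (60, 11), (70, 0), (80, 0)]
```

It fell over and lies flat at z 18 mm, with the pocket recess showing at 15 mm. Next I retract up and check.

Request:
jog_arm --motion "0 0 -0.03 0 -0;0 0 -0.04 0 0;0.02 0 -0.04 0 0;0.02 0 -0.03 0 0;0 0 0 0 0;0 0 0 0 0;0 0 0 0 0;0 0 0 0 0"

```text
t: 14.2
tool_pos: [0.5566, 0.0898, 0.4277]
tool_rot: [-3.139, 0.0, 1.634]
ft_force: [0.2, 0.3, -0.5]
opening: 0.0469
```

```bash
python3 look.py w8.png; python3 - <<'E'
from h import *
f=grab('top');W=cloud(f)
for n in ['insert','objective_a','oil_bottle','filter_cube','slide_box','driver','dish']:
    for r in recognise('top',n)[:2]: print(n,r['p'],np.round(r['box']))
save(f,'top8.png');a=cv2.imread('pics/top0.png');b=cv2.imread('pics/top8.png')
c=lambda i:cv2.resize(i[140:280,250:400],(400,373),interpolation=2)
cv2.imwrite('pics/cmp.png',np.hstack([c(a),c(b)]))
E
```

```text
tcp 0.02221436980334434 0.004283924754354729 0.4276836043051971 [ 0.2171  0.2545 -0.4691]
-0.02 [(-120, 18), (-110, 18), (-100, 18), (-90, 18), (-80, 15), (-70, 15), (-60, 15), (-50, 18), (-40, 19), (-30, 18), (-20, 14), (-10, 7), (0, 13), (10, 318), (20, 298), (30, 292), (40, 349), (50, 343), (60, 9), (70, 0), (80, 0)]
0.004 [(-120, 18), (-110, 18), (-100, 18), (-90, 19), (-80, 15), (-70, 15), (-60, 15), (-50, 18), (-40, 18), (-30, 18), (-20, 13), (-10, 7), (0, 10), (10, 21), (20, 28), (30, 41), (40, 351), (50, 342), (60, 10), (70, 0), (80, 0)]
0.03 [(-120, 18), (-110, 18), (-100, 18), (-90, 18), (-80, 15), (-70, 15), (-60, 15), (-50, 18), (-40, 18), (-30, 18), (-20, 15), (-10, 7), (0, 12), (10, 319), (20, 298), (30, 292), (40, 349), (50, 346), (60, 10), (70, 0), (80, 0)]
insert 0.88 [332. 194.  24.  33.]
slide_box 0.9 [431. 227.  39.  28.]
driver 0.53 [183. 202.   8.  50.]
dish 0.64 [435. 170.  19.  14.]
dish 0.52 [432. 224.  35.  32.]
```

View pics/cmp.png

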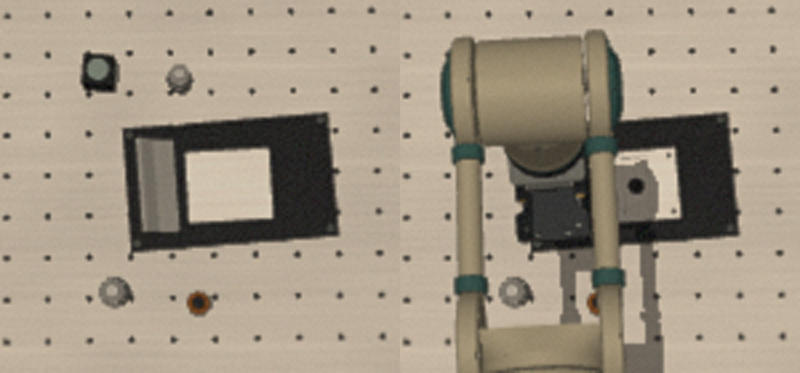

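View pics/w8.png

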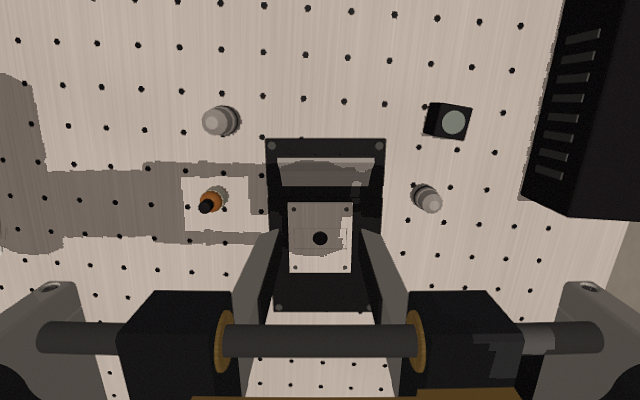

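The insert lies flat at wrist pixels (288–352, 202–272), with the pocket and dark disc facing up at (320,238). The bystanders stand where they were and the robot is clear, so I hand in.

```bash
python3 -c "
from station import order;print(order.close_job())"
```

```text
the job is handed in; nothing more can be done
None
```

The insert is turned over: it lies flat on the block with the slide pocket and dark disc facing up. I handed the job in at about 14.4 s of the 58 s allowed.

**Climb:** With the fingers set 47 mm apart, I pushed the rear edge until the insert climbed the wall square-on. It dropped into the groove and stayed leaning at about 42° when I backed off.

**Tip-over:** I reached over behind the wall and pushed the raised edge back. The first push stuck on friction at about 13 N in the horizontal (16 N total), so I moved up and back together along the edge's arc. That brought it to about 60°, and pushing on took it past upright so it fell by itself.

**Last checks:**
- **Insert:** The depth readings put its top at 18 mm across its length and the pocket at 15 mm, which fits lying flat. The wrist picture shows the disc.
- **Forces:** The highest reading I saw was about 16 N, taken at the end of each move.
- **Bystanders:** Both objectives, the bottle and the cube look unmoved in the pictures. The networks found the slide box, dish and driver within a few pixels of their start.
- **What the networks missed:** In the last top view the arm hid part of the scene. They did not report the objectives, bottle or cube there, so those four rest on the wrist picture alone.

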